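Shim the rocking marking bed

TASK

The black marking bed rocks because its near right foot, the steel one, is too short. Without picking anything up, push the orange wedge along the bench, thin end first, under that foot until the bed stands level and no longer rocks; then press down on the white dot above the foot to check that the corner no longer dips, and let go. Raise the bed with the wedge only, and leave everything else on the bench where it is.

Things in the scene. Friction and masses are not known exactly. Their poses are not given: they have to be found in the camera images.
- bed (a joint): Lean of the black bed, rad, about the line through its near left and far right feet, which stay put. 0 = level, a firm stop (all rubber feet on the bench). Positive = near right corner low; left alone it rests near 0.045, and a light press there dips it, to 0.07 at most. Springy: holding it level takes about 6 N of lift at the short foot.
- short_foot (a point): Lowest point of the short foot, under the bed's near right corner (near the robot, at negative y): a bright steel ball of 24 mm diameter whose centre lies 25 mm in from both edges of the bed. It is 12 mm above the bench when the bed is level and about 5 mm at rest.
- press_spot (a point): White dot, 20 mm across, on the bed's top face straight above the short foot; the point is the dot's centre, 62 mm above the bench when the bed is level.
- wedge: Loose orange wedge, 120 long, 50 wide, about 110 g, flat on the bench right of the bed. Origin: centre of its underside. +x runs to the thin end (x = +60, 2 mm thick); the heel is an upright flat face at x = -60, 26 mm high; even slope between. The bed is level when the short foot's centre is about 70 mm ahead of the heel; the push then turns hard. It stays where it is left.
- bed_top (a point): Centre of the bed's top face. The bed: a black slab 240 (x) x 300 (y) x 30 mm with a grid of small holes, underside 32 and top 62 mm above the bench when level; a scissor jack with a green circuit board is fixed on it, 56 mm tall, left of centre. Four feet, 190 x 250 mm apart, each 25 mm in from the edges. x points away from the robot, y left, along the bed's sides.
- goggles: Bystander: laser goggles with green lenses, 140 mm wide, left of the robot's front.
- screwdriver: Bystander: screwdriver lying on the bench in front of the robot.
- bottle: Bystander: small clear bottle with a red cap, 54 mm across, 150 mm tall, at the far right.
- mug: Bystander: blue mug, 80 mm across, 90 mm tall, at the right edge.
- scope: Bystander: hand microscope, a white and silver cylinder 130 mm long, 48 mm thick, lying at the near right.
Things that resemble listed ones, but are neither listed nor needed, are in the scene too. There is more than one size of the wedge; the one meant has the size given above.

How it is judged:
On the way, in this order (a step that is already met when the one before it is completed fails the run):
1. the wedge is under the short foot, carries it, and the bed is level, untouched by the robot (x of short_foot in the frame of wedge between -0.03 and 0.045 m and y of short_foot in the frame of wedge between -0.022 and 0.022 m and contact force between wedge and bed above 0.5 N and value of joint bed below 0.0087 rad and contact force between each of the arm, the fingers and bed below 0.5 N), for 0.2 s.
2. the fingertips press on the white dot with at least 3 N and the bed stays level (x of short_foot in the frame of wedge between -0.03 and 0.045 m and y of short_foot in the frame of wedge between -0.022 and 0.022 m and contact force between wedge and bed above 0.5 N and value of joint bed below 0.0087 rad and contact force between the fingers and bed above 3 N and horizontal distance between the grasp point and press_spot below 0.045 m), for 0.2 s.
At the end, for the whole second after the job is handed in: The wedge lies flat on the bench under the short foot (foot within 22 mm of the wedge's centre line), carries it with more than 0.5 N, the bed is level within 0.0087 rad (half a degree), and nothing moves (x of short_foot in the frame of wedge between -0.03 and 0.045 m and y of short_foot in the frame of wedge between -0.022 and 0.022 m and contact force between wedge and bed above 0.5 N and value of joint bed below 0.0087 rad and linear speed of wedge below 0.01 m/s and velocity of joint bed below 0.02 rad/s and height (world z) of wedge below 0.006 m); the robot touches nothing.
It fails at once if the wedge is lifted off the bench (over 15 mm) or tipped (over 0.35 rad) (height (world z) of wedge above 0.015 m or angle between wedge's own z axis and vertical above 0.35 rad).
It fails at once if the robot itself levels the bed while the wedge does not carry the foot (contact force between any of the fingers, the arm and bed above 1 N and contact force between wedge and bed below 0.1 N and value of joint bed below 0.02 rad).
It fails at once if a bystander is moved by more than 30 mm (distance of any of goggles, screwdriver, bottle, mug, scope from where it was at the start of the episode above 0.03 m).
It also fails if it takes over 72 s, if anything falls off the work surface, if the arm or the gripper's body presses on something with over 40 N, if the wrist force passes 120 N, or if a joint passes its speed limit or range.

ROBOT

A 6-joint arm with a two-finger parallel gripper is mounted at the origin on the work surface. World frame = base frame: x ahead of the robot, y to its left, z up, the work surface at z = 0. Lengths are in m, angles in rad, forces in N, time in s.
With the tool pointing down it reaches from about 0.3 to 0.875 m from the base axis. Payload 6.4 kg.
Tool frame: the origin (TCP) lies midway between the tips of the shut fingers; the grasp point (between the pads) lies 19 mm behind it; z points along the fingers, y is the line along which they close (so a half turn about z gives the same grasp; the last joint's range is limited). The gripper opens to 85 mm and grips with 20 to 120 N. Pads are 22 mm wide; open, the fingers measure 114 mm over their backs; the gripper's body (76 mm by 85 mm) begins 54 mm behind the grasp point. The pads swing forward as they close: fully open they stand 13 mm farther back than shut.
Start: joints at [1, 0.181, 1.607, -0, 1.354, -0.206], TCP at [0.205, 0.537, 0.231] pointing down, gripper open.
Joint ranges: [-2.99, 2.99], [-0.89, 2.07], [0.3, 2.58], [-1.14, 4.28], [0, 2.63], [-3.12, 3.12]. Speed limits (rad/s): [2.57, 2.57, 3.01, 3.14, 3.14, 3.14].

INTERFACE

Orientations are given as a unit quaternion [w, x, y, z].
In Python, from bench import status, camera, ctrl gives the robot as it stands. The module is installed in compiled form; this text tells all that it offers.
- The arm moves only by the shell command python3 -m handwheel 'ROWS'. ROWS is JSON, a list that holds one entry, the list of rows, each a list of 7 numbers: the opening, from -1 (shut) to 1 (fully open), then the shift along the tool's x, y, z in cm, then the turn, a rotation vector about the tool's x, y, z in degrees. A call has 1 to 10 rows; each row is the pose to reach, as a shift and turn from the pose commanded when the call began, along the tool's axes at that moment; what a row does not reach only later rows make up. A row lasts 1/8 s, in which the tool goes at most 62.5 mm and 10.7 degrees, less where a joint would pass 70% of its speed; a pose out of reach is approached as far as the arm can. A call with a gripper value outside its range is refused whole. The fingers move at their own pace and stop on an object; the grip force is fixed at half the most. Time passes only in rows, so rows that repeat a pose let the fingers close. It gives the time, the measured TCP pose, the force, the opening and the grip force at its end, in the units of the state.
- status.get_obs(): the state, without advancing time (a new reading comes with each control period).
- camera(name): name is "scene" or "top" or "wrist"; returns a dict with "frame" (480x640x3 uint8, blue, green, red), "depth" (480x640 float32, m along the optical axis (not along the pixel's ray), 0 where there is no reading), "fx", "fy", "cx", "cy" (pixels), "dist" ([k1, k2, p1, p2, k3] as OpenCV has them; the pictures are not rectified), "extrinsics" (4x4, takes a point from camera to world coordinates); the wrist camera has in their place "hand_eye" (4x4, takes a point from camera to tool coordinates, whose origin is the TCP and whose axes are the flange's). Camera axes: x right, y down, z forward; pixel columns grow to the right and rows downward; lengths in m; the calibration is good to about 2 mm. A picture is of the moment at which its call begins: read the wrist's pose just before it.
- ctrl.hand_in(): hands the job in; it is judged then, once.
The state is a dict: "time_s": time; "q": joint angles; "dq": joint speeds; "joint_efforts": joint torques, N m; "eef_pos": TCP position; "eef_rot": TCP orientation; "wrist_force": force on the tool from outside, world axes, zero at the start; "torque": the same for the moment, N m; "opening": opening from 0.0 (shut) to 1.0 (fully open); "grasp_force": force on a finger pad.
Only numpy, scipy, OpenCV 4.12 (cv2) and the standard library are available. Lean on these libraries where they do the work, as an engineer would, in place of code of your own. Each camera call takes 0.05 s, during which the arm holds its last target. There are 200 camera calls.

## Working session

There is one attempt and no reset: what is moved stays moved. The work goes in short steps, Python scripts to look and compute and a shell command to move; the robot and the scene stay as the last step left them, time stands still between calls to the robot, and variables do not carry over. Pictures are saved under pics/ and viewed, at most 10 in all, crops included, and the job is handed in when it is done.

```bash
mkdir -p pics
cat > h.py <<'E'
import numpy as np, cv2
from scipy.spatial.transform import Rotation as R
from bench import status, camera, ctrl
def T(o):
    M=np.eye(4); q=o["eef_rot"]; M[:3,:3]=R.from_quat([q[1],q[2],q[3],q[0]]).as_matrix(); M[:3,3]=o["eef_pos"]; return M
def snap(n,f=None):
    o=status.get_obs(); c=camera(n)
    c["E"]=np.array(c["extrinsics"]) if "extrinsics" in c else T(o)@np.array(c["hand_eye"])
    if f: cv2.imwrite("pics/"+f,c["frame"]); np.savez("pics/"+f+".npz",**{k:np.array(v) for k,v in c.items()})
    return c
def cloud(c):
    K=np.array([[c["fx"],0,c["cx"]],[0,c["fy"],c["cy"]],[0,0,1]],float)
    v,u=np.mgrid[0:480,0:640]; p=np.stack([u.ravel(),v.ravel()],1).astype(np.float64)[:,None]
    n=cv2.undistortPoints(p,K,np.array(c["dist"],float))[:,0].reshape(480,640,2)
    d=c["depth"]; P=np.dstack([n[...,0]*d,n[...,1]*d,d]); E=c["E"]
    W=P@E[:3,:3].T+E[:3,3]; W[d<=0]=np.nan; return W
E
python3 - <<'E'
from h import *
c=snap("top","top.png"); snap("scene","scene.png")
W=cloud(c)
hsv=cv2.cvtColor(c["frame"],cv2.COLOR_BGR2HSV)
m=cv2.inRange(hsv,(5,120,100),(22,255,255))
n,l,s,ce=cv2.connectedComponentsWithStats(m)
for i in range(1,n):
    if s[i,4]>60:
        P=W[l==i]; P=P[~np.isnan(P[:,0])]; r=cv2.minAreaRect((P[:,:2]*1000).astype(np.float32)); print(s[i],r,P[:,2].min(),P[:,2].max())
E
```

```text
[379  67  14  12 124] ((967.014892578125, -259.3319396972656), (32.3338508605957, 60.00560760498047), 34.344173431396484) 0.0036050616864964358 0.07578342562669471
[411  66  13  13 127] ((959.4258422851562, -332.760009765625), (33.35364532470703, 33.18991470336914), 41.625633239746094) 0.06175638880106549 0.07492095974120039
[342 176  33  18 406] ((669.7158813476562, -170.74639892578125), (85.77045440673828, 35.85913848876953), 81.6590576171875) -0.0005998219202127952 0.022953154210102023
[324 216  48  27 851] ((547.5952758789062, -139.20046997070312), (49.67894744873047, 118.90340423583984), 9.248675346374512) -0.0037578932500459405 0.029522192058657915
[547 226  26  34 668] ((503.3937683105469, -695.53271484375), (85.2339859008789, 68.65583801269531), 6.103376865386963) 0.0010822987625078717 0.028444116075425407
[526 235  13  13 139] ((507.5270690917969, -622.9030151367188), (33.3182487487793, 32.27371597290039), 82.72066497802734) 0.009100730756650188 0.02076254228708807
[ 362  297   71   55 1803] ((300.11431884765625, -263.4837646484375), (172.8439483642578, 69.15093231201172), 61.71354293823242) -0.00242343892224528 0.04216061441517294
```

View pics/top.png

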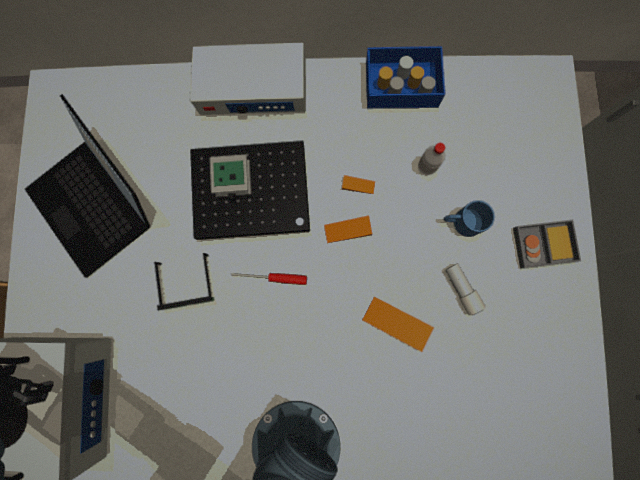

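View pics/scene.png

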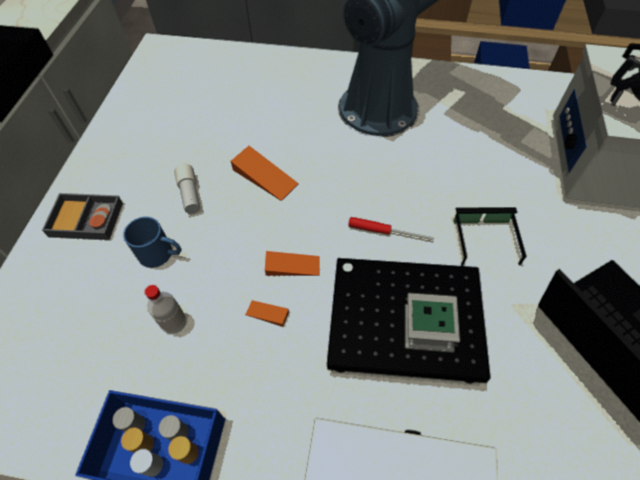

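The wedge wanted is the middle one in the top picture (around pixel 348,229), 119 x 50 mm. The white dot is at about (299,222), and the bed is slightly yawed. Next I measure the slope, the dot and the bed edges.

Run:
```python
from h import *
c=dict(np.load("pics/top.png.npz")); W=cloud(c); f=c["frame"]
hsv=cv2.cvtColor(f,cv2.COLOR_BGR2HSV)
m=cv2.inRange(hsv,(5,120,100),(22,255,255)); m[:212]=0;m[246:]=0;m[:,:318]=0;m[:,378:]=0
P=W[m>0]; P=P[~np.isnan(P[:,0])]
A=np.c_[P[:,:2],np.ones(len(P))]; print("plane",np.linalg.lstsq(A,P[:,2],rcond=None)[0])
P2=P[P[:,2]>0.001]; print(cv2.minAreaRect((P2[:,:2]*1000).astype(np.float32)))
u=np.array([-np.sin(np.radians(9.25)),np.cos(np.radians(9.25))]);ctr=np.array([.5476,-.1392])
s=(P[:,:2]-ctr)@u
for a in np.arange(-.06,.06,.02):
  k=(s>=a)&(s<a+.02);print(round(a,3),k.sum(),np.median(P[k,2]))
g=f[212:232,288:311].min(2); ys,xs=np.where(g>150); 
D=W[212:232,288:311][g>150]; D=D[~np.isnan(D[:,0])]; print("dot",len(D),D.mean(0),xs.mean()+288,ys.mean()+212)
b=(W[...,2]>.04)&(W[...,2]<.075)&(f.max(2)<110); b[:135]=0;b[250:]=0;b[:,:180]=0;b[:,320:]=0
n,l,st,_=cv2.connectedComponentsWithStats(b.astype(np.uint8)); i=1+st[1:,4].argmax()
Q=W[l==i]; r=cv2.minAreaRect((Q[:,:2]*1000).astype(np.float32)); print("bed",r,cv2.boxPoints(r))
o=status.get_obs();print(T(o),o["q"],o["wrist_force"])
```

```text
plane [ 0.02712385 -0.19818689 -0.02805081]
((547.6152954101562, -139.32327270507812), (49.67894744873047, 118.654541015625), 9.248675346374512)
-0.06 142 0.024153500797399086
-0.04 146 0.02027084395004708
-0.02 144 0.016695902667513085
0.0 144 0.012266488962408229
0.02 139 0.008174497763896671
0.04 135 0.00447648508244014
dot 27 [ 0.56578374 -0.01872891  0.04960653] 300.74074074074076 220.51851851851853
bed ((650.0999145507812, 115.74018859863281), (240.73300170898438, 300.07049560546875), 3.6472327709198) [[520.433    257.81467 ]
 [539.5215   -41.648083]
 [779.76685  -26.33429 ]
 [760.67834  273.12845 ]]
[[-9.34202526e-01  3.56742033e-01 -8.73494394e-04  2.04832193e-01]
 [ 3.56742936e-01  9.34201652e-01 -1.32290344e-03  5.36744519e-01]
 [ 3.44084644e-04 -1.54747269e-03 -9.99998743e-01  2.30473715e-01]
 [ 0.00000000e+00  0.00000000e+00  0.00000000e+00  1.00000000e+00]] [ 9.99711266e-01  1.81459417e-01  1.60791763e+00  2.02700845e-05
  1.35380075e+00 -2.06310586e-01] [-1.56833914  0.05126149 -0.51214684]
```

The wedge is at (0.548,-0.139) with its thin end toward 99° (about +y). The foot is at about (0.564,-0.017), 36 mm off the wedge's centre line. My plan is to push the wedge sideways from its near side with the fingers spread, then push it by the heel.

```bash
python3 -m handwheel '[[[0,-51.7,-55.5,0,0,0,-30],[0,-51.7,-55.5,0,0,0,-30],[0,-51.7,-55.5,0,0,0,-30],[0,-51.7,-55.5,0,0,0,-30],[0,-51.7,-55.5,0,0,0,-30],[0,-51.7,-55.5,0,0,0,-30],[0,-51.7,-55.5,0,0,0,-30],[0,-51.7,-55.5,0,0,0,-30],[0,-51.7,-55.5,0,0,0,-30],[0,-51.7,-55.5,0,0,0,-30]]]'
cat >> h.py <<'E'
def go(x,y,z,yaw):
    "shift in tool cm and turn about tool z to world target; yaw = world angle of tool y, deg"
    o=status.get_obs(); M=T(o); d=M[:3,:3].T@(np.array([x,y,z])-M[:3,3])*100
    cur=np.degrees(np.arctan2(M[1,1],M[0,1]))
    print("pos",M[:3,3].round(4),"yaw",cur.round(1),"shift",d.round(2),"turn",round(-(yaw-cur),1),"q",np.round(o["q"],2),"open",o["opening"],"F",np.round(o["wrist_force"],1),"t",o["time_s"],"z",M[:3,2].round(4))
E
python3 -c "
from h import *
go(.490,-.166,.06,99.25)"
```

```text
time_s: 1.35
eef_pos: [0.436, -0.0331, 0.2314]
eef_rot: [0.0, -0.079, 0.997, 0.0]
wrist_force: [2.5, 0.9, -0.4]
opening: 0.497
grasp_force: 0.0
pos [ 0.436  -0.0331  0.2314] yaw 99.1 shift [ -3.23 -13.98  17.14] turn -0.2 q [-0.35 -0.14  1.94  0.    1.35 -2.08] open 0.4973306106976376 F [ 2.5  0.9 -0.4] t 1.35 z [ 5.e-04  2.e-04 -1.e+00]
```

```bash
python3 -m handwheel '[[[0,-3.2,-14,0,0,0,0],[0,-3.2,-14,0,0,0,0],[0,-3.2,-14,0,0,0,0],[0,-3.2,-14,6,0,0,0],[0,-3.2,-14,6,0,0,0],[0,-3.2,-14,6,0,0,0]]]'
python3 -c "
from h import *
go(.490,-.166,.012,99.25)
c=snap('wrist','w1.png');W=cloud(c)
m=cv2.inRange(cv2.cvtColor(c['frame'],cv2.COLOR_BGR2HSV),(5,120,60),(22,255,255))
n,l,s,ce=cv2.connectedComponentsWithStats(m)
for i in range(1,n):
  if s[i,4]>300:
    P=W[l==i];P=P[~np.isnan(P[:,0])];print(s[i],cv2.minAreaRect((P[:,:2]*1000).astype(np.float32)))
"
```

```text
time_s: 2.1
eef_pos: [0.4897, -0.1637, 0.1726]
eef_rot: [0.0, -0.08, 0.997, -0.0]
wrist_force: [-0.6, -0.4, 1.2]
opening: 0.495
grasp_force: 0.0
pos [ 0.4897 -0.1637  0.1726] yaw 99.2 shift [ 0.02 -0.23 16.06] turn -0.1 q [-0.55  0.11  1.81  0.    1.22 -2.28] open 0.49477564889516934 F [-0.6 -0.4  1.2] t 2.1 z [ 3.e-04 -1.e-04 -1.e+00]
[ 203    0  144   75 5452] ((320.37066650390625, -227.46405029296875), (92.11527252197266, 68.8337631225586), 61.4032096862793)
[ 270  256  130   60 6355] ((529.8294067382812, -141.26907348632812), (108.7726821899414, 120.2345199584961), 11.424043655395508)
[ 257  360   75   42 2002] ((584.2755126953125, -154.57769775390625), (75.29412841796875, 211.02462768554688), 83.39129638671875)
```

View pics/w1.png

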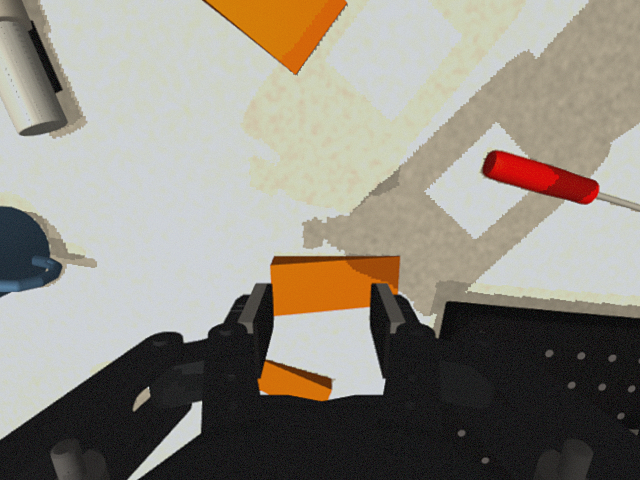

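The wrist picture shows the middle wedge between the finger tips (columns 270-400, rows 256-312), with the bed corner at (445,305) and the screwdriver at (540,175). I recompute the wedge pose from the clean pixels only.

```bash
python3 -c "
from h import *
c=dict(np.load('pics/w1.png.npz'));W=cloud(c)
m=cv2.inRange(cv2.cvtColor(c['frame'],cv2.COLOR_BGR2HSV),(5,120,60),(22,255,255))
m[:250]=0;m[320:]=0
P=W[(m>0)&(W[...,2]<.032)&(W[...,2]>.0005)]
r=cv2.minAreaRect((P[:,:2]*1000).astype(np.float32));print(r,cv2.boxPoints(r).round())
go(.490,-.166,.008,99.25)"
python3 -m handwheel '[[[0,0,-0.2,6,0,0,0],[0,0,-0.2,12,0,0,0],[0,0,-0.2,15.6,0,0,0],[0,0,-0.2,15.6,0,0,0],[0,0,-0.2,15.6,0,0,0]]]'
```

```text
((548.0809326171875, -138.53758239746094), (50.803375244140625, 119.93077087402344), 9.17782211303711) [[ 513.  -83.]
 [ 533. -202.]
 [ 583. -194.]
 [ 564.  -75.]]
pos [ 0.4904 -0.1641  0.1735] yaw 99.2 shift [ 0.11 -0.15 16.55] turn -0.1 q [-0.55  0.11  1.81  0.    1.22 -2.28] open 0.49883850967431864 F [-0.4 -0.5 -0.1] t 2.15 z [ 0.0023 -0.0013 -1.    ]
time_s: 2.78
eef_pos: [0.4918, -0.1671, 0.018]
eef_rot: [0.002, -0.08, 0.997, -0.001]
wrist_force: [-0.2, -0.3, -0.9]
opening: 0.499
grasp_force: 0.0
```

```bash
python3 -m handwheel '[[[0,0,0,0.8,0,0,0],[0,0,0,1.5,0,0,0],[0,0,0,1.5,0,0,0]]]'; python3 -c "
from h import *
go(.490,-.166,.003,99.25)"
```

```text
time_s: 3.15
eef_pos: [0.4894, -0.166, 0.0001]
eef_rot: [-0.0, -0.079, 0.997, 0.0]
wrist_force: [0.8, 0.3, -0.3]
opening: 0.502
grasp_force: 0.0
pos [ 4.894e-01 -1.660e-01  1.000e-04] yaw 99.1 shift [-0.06 -0.01 -0.29] turn -0.2 q [-0.56  0.39  1.88 -0.    0.86 -2.29] open 0.5021614833232021 F [ 0.8  0.3 -0.3] t 3.15 z [-6.e-04  3.e-04 -1.e+00]
```

```bash
python3 -m handwheel '[[[0,-1,0,0,0,0,0],[0,-2,0,0,0,0,0],[0,-2.6,0,0,0,0,0],[0,-3.2,0,0,0,0,0],[0,-3.8,0,0,0,0,0],[0,-4.4,0,0,0,0,0],[0,-5,0,0,0,0,0],[0,-5.6,0,0,0,0,0],[0,-6.1,0,0,0,0,0],[0,-6.1,0,0,0,0,0]]]'
python3 -m handwheel '[[[0,3,0,0,0,0,0],[0,3,0,-4,0,0,0],[0,3,0,-10,0,0,0],[0,3,0,-10,0,0,0]]]'
python3 - <<'E'
from h import *
c=snap("top","top2.png"); W=cloud(c)
m=cv2.inRange(cv2.cvtColor(c["frame"],cv2.COLOR_BGR2HSV),(5,120,60),(22,255,255)); m[:150]=0;m[290:]=0;m[:,:310]=0;m[:,400:]=0
n,l,s,_=cv2.connectedComponentsWithStats(m)
for i in range(1,n):
  if s[i,4]>60:
    P=W[(l==i)&(W[...,2]<.032)&(W[...,2]>.001)];print(s[i],cv2.minAreaRect((P[:,:2]*1000).astype(np.float32)))
cv2.imwrite("pics/t2.png",cv2.resize(c["frame"][150:300,250:450],(800,600)))
go(.59,-.23,.1,9)
E
```

```text
time_s: 4.4
eef_pos: [0.5506, -0.1566, 0.0005]
eef_rot: [0.0, -0.079, 0.997, -0.0]
wrist_force: [0.1, -0.5, -0.0]
opening: 0.5
grasp_force: 0.0
time_s: 4.9
eef_pos: [0.524, -0.1634, 0.1059]
eef_rot: [0.005, -0.079, 0.997, -0.003]
wrist_force: [-0.5, -0.0, -0.4]
opening: 0.499
grasp_force: 0.0
[327 216  18  13 110] ((561.7861938476562, -108.892333984375), (28.31171417236328, 38.00694274902344), 55.96022033691406)
pos [ 0.5222 -0.1624  0.1032] yaw 99.1 shift [-5.62 -7.74  0.37] turn 90.1 q [-0.52  0.27  1.79  0.    1.08 -2.25] open 0.5004955911565188 F [-1.  -0.1 -0.3] t 4.95 z [ 0.0054 -0.003  -1.    ]
```

View pics/t2.png

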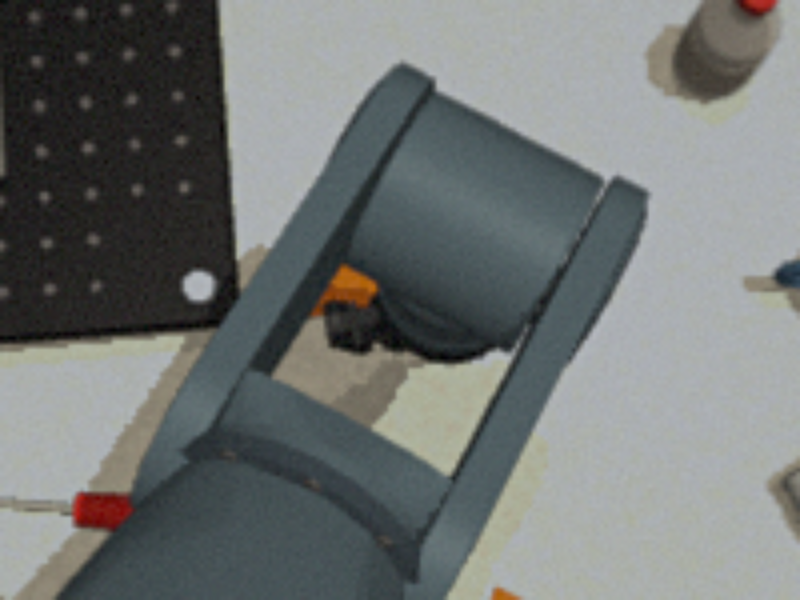

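The arm hides the wedge in this picture; only a thin-end corner shows at (350,285), and the white dot is at (199,287). Next I check the wrist camera's offset and turn the tool for the heel push.

```bash
python3 -c "
from h import *
print(np.array(camera('wrist')['hand_eye']).round(3))
go(.593,-.26,.16,9.2)"
python3 -m handwheel '[[[-0.5,0,0,-6,0,0,10],[-0.5,0,0,-6,0,0,20],[-0.5,-2,-3,-6,0,0,30],[-0.5,-4,-6,-6,0,0,40],[-0.5,-5.5,-10.5,-6,0,0,50],[-0.5,-5.5,-10.5,-6,0,0,60],[-0.5,-5.5,-10.5,-6,0,0,70],[-0.5,-5.5,-10.5,-6,0,0,80],[-0.5,-5.5,-10.5,-6,0,0,90],[-0.5,-5.5,-10.5,-6,0,0,90]]]'
python3 - <<'E'
from h import *
go(.593,-.26,.16,9.2)
c=snap("wrist","w2.png"); W=cloud(c)
m=cv2.inRange(cv2.cvtColor(c["frame"],cv2.COLOR_BGR2HSV),(5,120,60),(22,255,255))
n,l,s,_=cv2.connectedComponentsWithStats(m)
for i in range(1,n):
  if s[i,4]>300:
    P=W[(l==i)&(W[...,2]<.05)&(W[...,2]>.001)];print(s[i],cv2.minAreaRect((P[:,:2]*1000).astype(np.float32)))
E
```

```text
[[-0.001 -0.963 -0.271  0.068]
 [ 1.    -0.001  0.     0.001]
 [-0.001 -0.271  0.963 -0.143]
 [ 0.     0.     0.     1.   ]]
pos [ 0.5209 -0.1616  0.1012] yaw 99.1 shift [ -5.58 -10.87  -5.85] turn 89.9 q [-0.52  0.27  1.79  0.    1.08 -2.25] open 0.5010286215689131 F [-0.2 -0.4  0.2] t 5.0 z [ 0.002  -0.0011 -1.    ]
time_s: 6.25
eef_pos: [0.5904, -0.2557, 0.1581]
eef_rot: [-0.002, 0.648, 0.761, -0.0]
wrist_force: [0.8, -0.4, -1.2]
opening: 0.247
grasp_force: 0.0
pos [ 0.5904 -0.2557  0.1581] yaw 9.2 shift [-0.46  0.19 -0.19] turn -0.0 q [-0.59  0.4   1.48 -0.    1.26 -0.75] open 0.24670538509936618 F [ 0.8 -0.4 -1.2] t 6.25 z [-0.0029  0.0019 -1.    ]
[ 306    0   66  152 9961] ((585.695556640625, -135.90855407714844), (53.41645431518555, 112.843994140625), 8.808172225952148)
[   0   75   76  195 7683] ((303.42266845703125, -259.3663635253906), (165.12863159179688, 70.79318237304688), 61.47015380859375)
[ 394   77   88  119 5204] ((669.9146728515625, -170.24403381347656), (86.36280059814453, 36.670562744140625), 80.39936828613281)
```

View pics/w2.png

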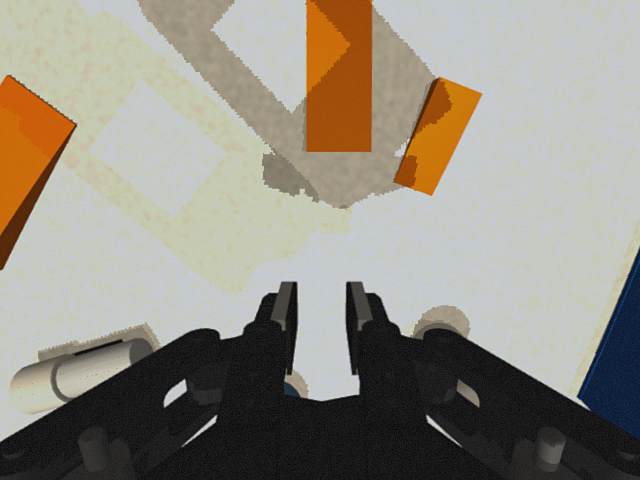

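The wrist picture shows the wedge straight ahead of the fingers (columns 306-372, heel edge at row 152) and the small wedge clear to its right. The foot lies about 3 mm off the wedge's centre line, so I go down behind the heel.

```bash
python3 -c "
from h import *
go(.599,-.228,.008,9)"
python3 -m handwheel '[[[-0.5,2.6,1.3,0,0,0,0],[-0.5,2.6,1.3,6,0,0,0],[-0.5,2.6,1.3,12,0,0,0],[-0.5,2.6,1.3,15,0,0,0],[-0.5,2.6,1.3,15,0,0,0],[-0.5,2.6,1.3,15,0,0,0]]]'
python3 - <<'E'
from h import *
go(.599,-.228,.008,9)
c=snap("wrist","w3.png"); W=cloud(c)
m=cv2.inRange(cv2.cvtColor(c["frame"],cv2.COLOR_BGR2HSV),(5,120,60),(22,255,255))
P=W[(m>0)&(W[...,2]<.03)&(W[...,2]>.001)&(abs(W[...,0]-.585)<.05)&(W[...,1]>-.215)];r=cv2.minAreaRect((P[:,:2]*1000).astype(np.float32));print(r,cv2.boxPoints(r).round())
E
```

```text
pos [ 0.5905 -0.2558  0.1585] yaw 9.3 shift [ 2.57  1.32 15.05] turn 0.3 q [-0.59  0.4   1.48  0.    1.26 -0.76] open 0.25388246848497553 F [ 0.8 -0.5  0.8] t 6.3 z [-0.0024  0.0017 -1.    ]
time_s: 7.05
eef_pos: [0.6009, -0.2291, 0.0116]
eef_rot: [0.001, 0.648, 0.761, 0.0]
wrist_force: [-0.2, -0.1, 0.2]
opening: 0.25
grasp_force: 0.0
pos [ 0.6009 -0.2291  0.0116] yaw 9.2 shift [ 0.14 -0.17  0.36] turn 0.2 q [-0.55  0.59  1.55  0.    1.   -0.71] open 0.2504834171609791 F [-0.2 -0.1  0.2] t 7.05 z [ 1.5e-03 -9.0e-04 -1.0e+00]
((586.6484375, -151.00552368164062), (57.9620361328125, 83.39501190185547), 9.033528327941895) [[ 551. -114.]
 [ 565. -197.]
 [ 622. -188.]
 [ 609. -105.]]
```

```bash
python3 -m handwheel '[[[-0.5,1,-0.2,0.4,0,0,0],[-0.5,2,-0.2,0.4,0,0,0],[-0.5,3,-0.2,0.4,0,0,0],[-0.5,4,-0.2,0.4,0,0,0],[-0.5,5,-0.2,0.4,0,0,0],[-0.5,6,-0.2,0.4,0,0,0],[-0.5,7,-0.2,0.4,0,0,0],[-0.5,8,-0.2,0.4,0,0,0],[-0.5,9,-0.2,0.4,0,0,0],[-0.5,9.8,-0.2,0.4,0,0,0]]]'
python3 - <<'E'
from h import *
go(.58,-.12,.008,9)
c=snap("wrist","w4.png"); W=cloud(c); f=c["frame"]
m=cv2.inRange(cv2.cvtColor(f,cv2.COLOR_BGR2HSV),(5,120,60),(22,255,255))
P=W[(m>0)&(W[...,2]<.03)&(W[...,2]>.001)&(abs(W[...,0]-.575)<.05)&(W[...,1]>-.16)];r=cv2.minAreaRect((P[:,:2]*1000).astype(np.float32));print(r,cv2.boxPoints(r).round())
w=(f.min(2)>140)&(W[...,2]>.045)&(W[...,2]<.075)&(abs(W[...,0]-.565)<.03)&(abs(W[...,1]+.017)<.03)
print("dot",w.sum(),W[w].mean(0),W[w].ptp(0) if hasattr(W,'ptp') else np.ptp(W[w],0),np.argwhere(w).mean(0))
E
```

```text
time_s: 8.35
eef_pos: [0.5823, -0.1314, 0.0063]
eef_rot: [-0.0, 0.649, 0.761, -0.0]
wrist_force: [-0.8, -1.8, 1.0]
opening: 0.252
grasp_force: 0.7
pos [ 0.5823 -0.1314  0.0063] yaw 9.1 shift [ 1.16 -0.05 -0.17] turn 0.1 q [-0.42  0.52  1.67  0.    0.95 -0.58] open 0.25239268485739497 F [-0.8 -1.8  1. ] t 8.35 z [-2.e-04  1.e-04 -1.e+00]
((575.4212646484375, -77.65377044677734), (56.48027420043945, 88.37725830078125), 5.073337554931641) [[ 543.  -36.]
 [ 551. -124.]
 [ 607. -119.]
 [ 600.  -31.]]
dot 8 [ 0.54132414 -0.03941235  0.04866352] [0.00128271 0.00158891 0.00594794] [ 32.5  220.25]
```

View pics/w4.png

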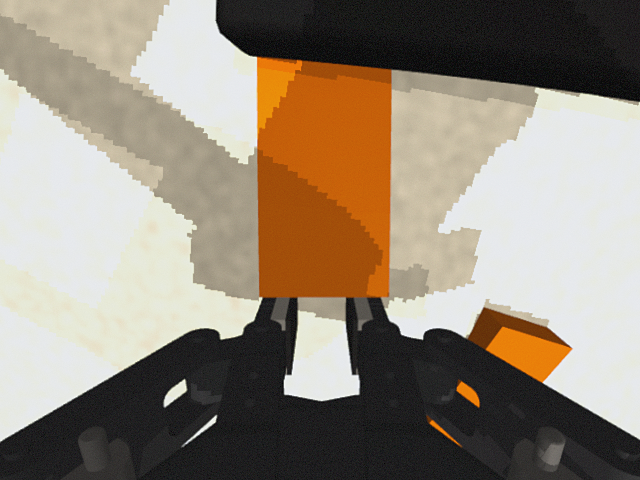

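The wrist picture shows the heel (row 297, columns 260-390) square against both fingers, and the thin end going under the bed's near right corner (corner at about (222,40)). By geometry there are about 35 mm left, so I push on while watching the force.

```bash
python3 -m handwheel '[[[-0.5,0.6,0,0,0,0,0],[-0.5,1.2,0,0,0,0,0],[-0.5,1.8,0,0,0,0,0],[-0.5,2.2,0,0,0,0,0],[-0.5,2.5,0,0,0,0,0]]]'
python3 -m handwheel '[[[-0.5,0.2,0,0,0,0,0],[-0.5,0.4,0,0,0,0,0],[-0.5,0.5,0,0,0,0,0]]]'
python3 -c "
from h import *
go(.58,-.12,.008,9)
c=snap('scene','s2.png');cv2.imwrite('pics/s2c.png',cv2.resize(c['frame'][180:390,230:510],(800,600)))
W=cloud(c); f=c['frame']
m=(f.max(2)<60)&(W[...,2]>.04)&(W[...,2]<.08)&(abs(W[...,0]-.65)<.11)&(abs(W[...,1]-.116)<.14)
P=W[m];print(m.sum(),np.linalg.lstsq(np.c_[P[:,:2]-[.65,.116],np.ones(len(P))],P[:,2],rcond=None)[0])
"
```

```text
time_s: 9.02
eef_pos: [0.5787, -0.1076, 0.0064]
eef_rot: [0.0, 0.649, 0.761, -0.0]
wrist_force: [1.3, -4.7, -1.9]
opening: 0.254
grasp_force: 2.5
time_s: 9.4
eef_pos: [0.5779, -0.1028, 0.0064]
eef_rot: [0.0, 0.649, 0.761, -0.0]
wrist_force: [2.0, -6.1, -2.3]
opening: 0.247
grasp_force: 2.8
pos [ 0.5779 -0.1028  0.0064] yaw 9.1 shift [-1.73 -0.07 -0.16] turn 0.1 q [-0.38  0.5   1.7  -0.    0.94 -0.54] open 0.2465080993023691 F [ 2.  -6.1 -2.3] t 9.4 z [ 3.e-04 -6.e-04 -1.e+00]
11376 [0.00764909 0.00623832 0.06175397]
```

View pics/s2c.png

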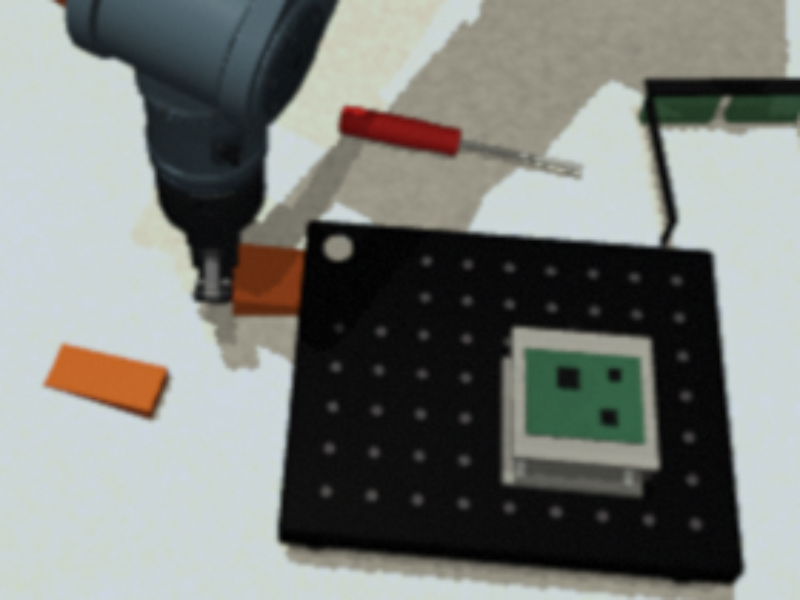

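The scene picture shows the fingers at (212,280) pushing the wedge under the bed's near right corner, white dot at (338,248). The bed still leans about 0.01 rad, so I keep pushing gently.

```bash
python3 -m handwheel '[[[-0.5,0.2,0,0,0,0,0],[-0.5,0.4,0,0,0,0,0],[-0.5,0.4,0,0,0,0,0]]]'
python3 -m handwheel '[[[-0.5,0.1,0,0,0,0,0],[-0.5,0.2,0,0,0,0,0],[-0.5,0.2,0,0,0,0,0]]]'
cat > lean.py <<'E'
from h import *
go(.5635,-.016,.1,9)
W=cloud(snap('scene'));f=snap('scene')['frame']
m=(f.max(2)<60)&(W[...,2]>.04)&(W[...,2]<.08)&(abs(W[...,0]-.65)<.11)&(abs(W[...,1]-.116)<.14)
P=W[m];print(m.sum(),np.linalg.lstsq(np.c_[P[:,:2]-[.65,.116],np.ones(len(P))],P[:,2],rcond=None)[0])
E
python3 lean.py
```

```text
time_s: 9.82
eef_pos: [0.5772, -0.0986, 0.0063]
eef_rot: [0.0, 0.649, 0.761, 0.0]
wrist_force: [0.5, -4.3, -1.9]
opening: 0.25
grasp_force: 2.3
time_s: 10.2
eef_pos: [0.577, -0.0969, 0.0064]
eef_rot: [0.0, 0.649, 0.761, -0.0]
wrist_force: [0.3, -5.4, -2.8]
opening: 0.252
grasp_force: 2.8
pos [ 0.577  -0.0969  0.0064] yaw 9.1 shift [ 8.2  -0.05 -9.37] turn 0.1 q [-0.37  0.5   1.71 -0.    0.94 -0.53] open 0.2519761859664056 F [ 0.3 -5.4 -2.8] t 10.2 z [ 3.e-04 -5.e-04 -1.e+00]
11376 [0.00244593 0.00146026 0.06175774]
```

```bash
python3 -m handwheel '[[[-0.5,0.1,0,0,0,0,0],[-0.5,0.2,0,0,0,0,0],[-0.5,0.2,0,0,0,0,0]]]'; python3 lean.py
```

```text
time_s: 10.68
eef_pos: [0.5766, -0.095, 0.0064]
eef_rot: [0.0, 0.649, 0.761, -0.0]
wrist_force: [1.2, -6.2, -1.7]
opening: 0.246
grasp_force: 3.0
pos [ 0.5766 -0.095   0.0064] yaw 9.1 shift [ 8.   -0.05 -9.37] turn 0.1 q [-0.37  0.5   1.71 -0.    0.94 -0.52] open 0.24582788256499474 F [ 1.2 -6.2 -1.7] t 10.675 z [ 3.e-04 -6.e-04 -1.e+00]
11391 [-0.00016017 -0.00010448  0.06180643]
```

```bash
python3 -m handwheel '[[[-0.5,0.1,0,0,0,0,0],[-0.5,0.15,0,0,0,0,0],[-0.5,0.15,0,0,0,0,0]]]'; python3 lean.py
```

```text
time_s: 11.15
eef_pos: [0.5765, -0.0937, 0.0064]
eef_rot: [0.0, 0.649, 0.761, -0.0]
wrist_force: [0.9, -5.3, -2.5]
opening: 0.254
grasp_force: 3.3
pos [ 0.5765 -0.0937  0.0064] yaw 9.1 shift [ 7.87 -0.05 -9.37] turn 0.1 q [-0.36  0.49  1.71 -0.    0.94 -0.52] open 0.25402452454618324 F [ 0.9 -5.3 -2.5] t 11.15 z [ 4.e-04 -8.e-04 -1.e+00]
11391 [-0.00094201 -0.00117749  0.0617947 ]
```

```bash
python3 -m handwheel '[[[-0.5,0.1,0,0,0,0,0],[-0.5,0.15,0,0,0,0,0],[-0.5,0.15,0,0,0,0,0]]]'; python3 lean.py; python3 -m handwheel '[[[-0.5,0.1,0,0,0,0,0],[-0.5,0.1,0,0,0,0,0]]]'; python3 lean.py
```

```text
time_s: 11.62
eef_pos: [0.5765, -0.0934, 0.0065]
eef_rot: [0.001, 0.649, 0.761, -0.001]
wrist_force: [1.0, -10.9, -4.0]
opening: 0.25
grasp_force: 5.4
pos [ 0.5765 -0.0934  0.0065] yaw 9.1 shift [ 7.82 -0.05 -9.37] turn 0.1 q [-0.36  0.49  1.71 -0.    0.93 -0.52] open 0.24994591450858744 F [  1.  -10.9  -4. ] t 11.625 z [ 0.001  -0.0026 -1.    ]
11378 [-0.00104451 -0.00111455  0.06179861]
time_s: 11.98
eef_pos: [0.5765, -0.0932, 0.0066]
eef_rot: [0.002, 0.649, 0.761, -0.001]
wrist_force: [1.9, -13.9, -5.0]
opening: 0.25
grasp_force: 6.9
pos [ 0.5765 -0.0932  0.0066] yaw 9.1 shift [ 7.79 -0.06 -9.37] turn 0.1 q [-0.36  0.49  1.71 -0.    0.93 -0.52] open 0.25040152619559486 F [  1.9 -13.9  -5. ] t 11.975 z [ 0.0015 -0.0037 -1.    ]
11421 [-0.00112288 -0.00153759  0.06182852]
```

The push has turned hard (14 N) and the bed is level. I back off, raise the tool, shut the fingers and check.

```bash
python3 -m handwheel '[[[-0.5,-1,0,0,0,0,0],[-0.5,-3,0,0,0,0,0],[-0.5,-4,0,-4,0,0,0],[-1,-4,0,-10,0,0,0],[-1,-4,0,-12,0,0,0],[-1,-4,0,-12,0,0,0],[-1,-4,0,-12,0,0,0]]]'; python3 lean.py
python3 - <<'E'
from h import *
c=snap("wrist","w5.png"); W=cloud(c); f=c["frame"]
m=cv2.inRange(cv2.cvtColor(f,cv2.COLOR_BGR2HSV),(5,120,60),(22,255,255))
P=W[(m>0)&(W[...,2]<.03)&(W[...,2]>.003)&(abs(W[...,0]-.575)<.05)&(W[...,1]>-.14)];r=cv2.minAreaRect((P[:,:2]*1000).astype(np.float32));print(r,cv2.boxPoints(r).round())
w=(f.min(2)>120)&(W[...,2]>.05)&(W[...,2]<.075)&(abs(W[...,0]-.565)<.022)&(abs(W[...,1]+.017)<.022)
print("dot",w.sum(),W[w].mean(0),np.argwhere(w).mean(0))
E
```

```text
time_s: 12.95
eef_pos: [0.5809, -0.1297, 0.1244]
eef_rot: [-0.002, 0.649, 0.761, -0.0]
wrist_force: [-0.3, 0.5, -1.1]
opening: -0.006
grasp_force: 0.0
pos [ 0.5809 -0.1297  0.1244] yaw 9.1 shift [11.49  0.08  2.46] turn 0.1 q [-0.42  0.34  1.64  0.    1.17 -0.58] open -0.005810608759387426 F [-0.3  0.5 -1.1] t 12.95 z [-0.003   0.0015 -1.    ]
11368 [-0.00145152 -0.00121453  0.06181348]
((572.3577880859375, -57.40850830078125), (49.85197067260742, 48.922096252441406), 8.824472427368164) [[544. -37.]
 [551. -85.]
 [601. -78.]
 [593. -29.]]
dot 1166 [ 0.56531786 -0.0126901   0.0628388 ] [ 49.00171527 326.62864494]
```

View pics/w5.png

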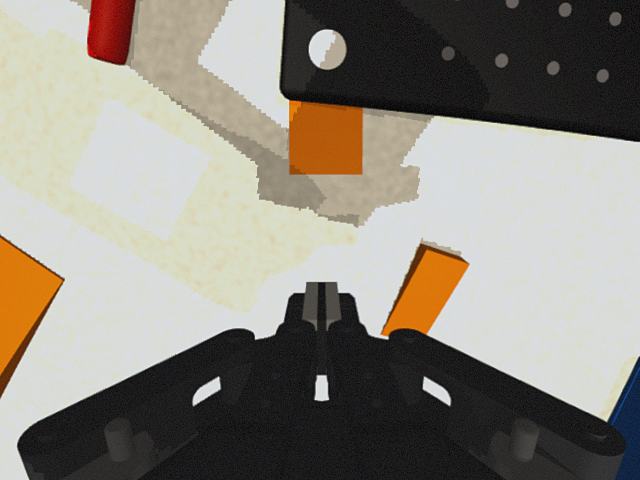

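The wrist picture shows the wedge holding under the corner (visible part at columns 290-362, rows 100-175), with the dot at (327,49), i.e. world (0.565,-0.013). Next I go over the dot and press gently.

```bash
python3 -m handwheel '[[[-1,6,0.2,0,0,0,0],[-1,11.8,0.3,0,0,0,0],[-1,11.8,0.3,0,0,0,0],[-1,11.8,0.3,3,0,0,0],[-1,11.8,0.3,5.2,0,0,0],[-1,11.8,0.3,5.6,0,0,0],[-1,11.8,0.3,5.6,0,0,0]]]'
python3 -m handwheel '[[[-1,0,0,0.2,0,0,0],[-1,0,0,0.4,0,0,0],[-1,0,0,0.6,0,0,0],[-1,0,0,0.7,0,0,0],[-1,0,0,0.7,0,0,0]]]'
```

```text
time_s: 13.98
eef_pos: [0.5666, -0.0137, 0.0702]
eef_rot: [-0.0, 0.649, 0.761, -0.0]
wrist_force: [0.5, -0.0, 0.9]
opening: 0.001
grasp_force: 0.0
time_s: 14.6
eef_pos: [0.5665, -0.0131, 0.0633]
eef_rot: [-0.0, 0.649, 0.761, -0.0]
wrist_force: [-0.9, -0.7, -0.5]
opening: -0.0
grasp_force: 0.0
```

```bash
python3 -m handwheel '[[[-1,0,0,0.1,0,0,0],[-1,0,0,0.2,0,0,0],[-1,0,0,0.3,0,0,0],[-1,0,0,0.4,0,0,0],[-1,0,0,0.4,0,0,0],[-1,0,0,0.4,0,0,0]]]'; python3 lean.py
```

```text
time_s: 15.35
eef_pos: [0.5666, -0.0132, 0.0617]
eef_rot: [0.0, 0.649, 0.761, -0.0]
wrist_force: [-8.9, 1.4, 19.7]
opening: 0.0
grasp_force: 9.8
pos [ 0.5666 -0.0132  0.0617] yaw 9.1 shift [-0.23 -0.36 -3.83] turn 0.1 q [-0.23  0.37  1.75 -0.    1.02 -0.39] open 0.0003573185785596002 F [-8.9  1.4 19.7] t 15.35 z [-2.e-04 -4.e-04 -1.e+00]
11299 [ 1.85494050e-04 -9.74679567e-05  6.17911531e-02]
```

20 N of press and the bed stays level. I let go and back away.

```bash
python3 -m handwheel '[[[-1,0,0,-0.5,0,0,0],[-1,0,0,-4,0,0,0],[-1,0,0,-8,0,0,0],[-1,-6,0,-12,0,0,0],[-1,-12,0,-12,0,0,0],[-1,-12,0,-12,0,0,0],[-1,-12,0,-12,0,0,0]]]'; python3 lean.py
python3 - <<'E'
from h import *
c=snap("wrist","w6.png"); W=cloud(c); f=c["frame"]
m=cv2.inRange(cv2.cvtColor(f,cv2.COLOR_BGR2HSV),(5,120,60),(22,255,255))
P=W[(m>0)&(W[...,2]<.03)&(W[...,2]>.003)&(abs(W[...,0]-.575)<.05)&(W[...,1]>-.14)];r=cv2.minAreaRect((P[:,:2]*1000).astype(np.float32));print(r,cv2.boxPoints(r).round())
E
```

```text
time_s: 16.32
eef_pos: [0.5851, -0.1318, 0.1787]
eef_rot: [-0.001, 0.649, 0.76, 0.0]
wrist_force: [-0.1, 0.2, 0.1]
opening: 0.001
grasp_force: 0.0
pos [ 0.5851 -0.1318  0.1787] yaw 9.0 shift [11.76 -0.31  7.88] turn 0.0 q [-0.42  0.29  1.59  0.    1.27 -0.58] open 0.0006734442087076536 F [-0.1  0.2  0.1] t 16.325 z [-1.e-03  9.e-04 -1.e+00]
11389 [-0.00117744 -0.00098504  0.06177906]
((572.1867065429688, -57.74736022949219), (49.2304801940918, 47.68050765991211), 8.927200317382812) [[544. -38.]
 [552. -85.]
 [600. -77.]
 [593. -30.]]
```

```bash
python3 -c "
from bench import ctrl
print(ctrl.hand_in())"
```

```text
the job is handed in; nothing more can be done
None
```

I pushed the orange wedge under the short foot until the bed stood level, and pressing the white dot with about 20 N did not dip the corner. I then let go and handed the job in at about 16 s; it printed no verdict.

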